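# Snap the kit box lid shut, corner by corner

## Robot

A 6-joint arm with a two-finger parallel gripper is mounted at the origin on the work surface; the furniture and walls round the work are solid. World frame = base frame: x ahead of the robot, y to its left, z up, the work surface at z = 0. Lengths are in m, angles in rad, forces in N, time in s.
With the tool pointing down it reaches from about 0.3 to 1 m from the base axis. Payload 5.1 kg.
Tool frame: the origin (TCP) lies midway between the tips of the shut fingers; the grasp point (between the pads) lies 19 mm behind it (ctrl.grip_point_offset is the distance from the TCP to the grasp point, in m); z points along the fingers, y is the line along which they close (so a half turn about z gives the same grasp; the last joint's range is limited). The gripper opens to 95 mm and grips with 3 to 60 N. Pads are 20 mm wide; open, the fingers measure 119 mm over their backs; the gripper's body (75 mm by 180 mm) begins 59 mm behind the grasp point.
Start: joints at [-1.397, 0.124, 1.65, -0, 1.367, -0.083], TCP at [0.165, -0.629, 0.215] pointing down, gripper open.
Joint ranges: [-2.61, 2.61], [-1.02, 2.33], [0.03, 2.71], [-1.35, 4.49], [0.32, 2.68], [-2.91, 2.91]. Speed limits (rad/s): [2.57, 2.57, 3.14, 3.14, 3.14, 3.14].

## Interface

Orientations are given as a 3x3 rotation matrix whose columns are the frame's x, y, z axes.
In Python, from plant import readout, read_camera, finish_job, spot_in, outline_of, ctrl gives the robot as it stands.
- The arm moves only by the tool play_rows, never from a script. Its argument "series" is a list of rows, each a list of 3 entries, a list of its own where there are three numbers: the shift along the world's x, y, z in mm, then the turn about the world's z in rad, then the opening, from 0 (shut) to 1 (fully open). A call has 1 to 8 rows; each row is the pose to reach, as a shift and turn from the pose commanded when the call began; what a row does not reach only later rows make up. A row lasts 1/8 s, in which the tool goes at most 62.5 mm and 10.7 degrees, less where a joint would pass 70% of its speed; a pose out of reach is approached as far as the arm can. A call with a gripper value outside its range is refused whole. The fingers move at their own pace and stop on an object; "squeeze" is the grip in N (left out, the last holds). Time passes only in rows, so rows that repeat a pose let the fingers close. It gives the time, the measured TCP pose, the force, the opening and the grip force at its end, in the units of the state.
- readout.state(): the state, without advancing time (a new reading comes with each control period).
- read_camera(name): name is "side" or "top" or "wrist"; returns a dict with "frame" (384x512x3 uint8, red, green, blue), "fx", "fy", "cx", "cy" (pixels), "eye" and "attitude" of the camera in the world; the wrist camera has in their place "tool_from_camera" (4x4, takes a point from camera to tool coordinates, whose origin is the TCP and whose axes are the flange's). Camera axes: x right, y down, z forward; pixel columns grow to the right and rows downward; lengths in m; the calibration is good to about 2 mm. A picture is of the moment at which its call begins: read the wrist's pose just before it. There is no depth.
- finish_job(): hands the job in; it is judged then, once.
Trained networks look in a picture, given as the dict that the camera call returned (one of the last four; its "shot" number tells which), for a name from the list of things; names that differ only in an ending like _2 or _b are one class to them, and where a whole thing is asked for, a point or a joint stands for the part that bears it (a point fixed in the world has none). Each returns a list of dicts, best first, with "conf" (0 to 1); they miss things now and then, are a little off and sometimes report something else, mostly with a low value. They report only what shows in the picture. A call takes as long as a camera call.
- spot_in(query, picture): "box" ([centre column, centre row, width, height] in pixels, round what is visible of it).
- outline_of(query, picture): "mask" (384x512 bool, what is visible of it) and "box" ([centre column, centre row, width, height] in pixels, round what is visible of it).
The state is a dict: "time": time; "joint_pos": joint angles; "joint_velocities": joint speeds; "tau": joint torques, N m; "ee_pos": TCP position; "tool_rot": TCP orientation; "force": force on the tool from outside, world axes, zero at the start; "torque": the same for the moment, N m; "grip_width": opening from 0.0 (shut) to 1.0 (fully open); "grasp_force": force on a finger pad.
Only numpy, scipy, OpenCV 4.12 (cv2) and the standard library are available. Lean on these libraries where they do the work, as an engineer would, in place of code of your own. Each camera call takes 0.05 s, during which the arm holds its last target. There are 200 camera calls.

## Task

The lid of the clear kit box is on, but its four corners still stand up. With the fingertips, press each corner straight down until it clicks home and the lid is flush and closed all round. Only press: do not pick up, tip or shove the box, and leave the things around it as they stand.

Things in the scene. Friction and masses are not known exactly. Their poses are not given: they have to be found in the camera images.
- kit_box: clear box with white snap-fit lid, 120 (x) by 160 (y) by 54 mm tall with lid, 0.6 to 1 kg, loose on the table; atomisers and a label roll inside. Origin: centre of its underside, z up; at yaw 0 x points away from the robot, y to the robot's left. A lip (26 mm wide, 7 mm out) marks its -x side. All of the lid but its corner sections is seated, its top 54 mm over the table.
- lid_middle (a point): centre of the lid's top, 54 mm over the table. Each corner of the lid is a section of its own: a triangle with legs of 54 mm (box x) and 64 mm (box y), its outer corner rounded to 16 mm radius, that bends on a straight diagonal groove across the lid
- near_left (a joint): bend of the lid's near left (-x, +y) corner, rad: 0 = standing up (outer edge 8 to 12 mm too high); grows as it is pressed down; 0.33 = home, flush. Limp at first; from about 0.13 a bead rides over the rim and resists with up to 0.25 N m about the groove (8 N at the outer edge, 12 N at the thumb pad); past about 0.23 it clicks home by itself and stays. Let go sooner, it stays up.
- near_left_pad (a point): thumb pad, a low disc 15 mm across on top of the lid's near left (-x, +y) corner, 14 mm in from both edges, 22 mm out from the groove; moves with the corner. Corner home: at -46 mm x, +66 mm y, 54 mm z in the box's frame; standing up: 5 to 7 mm higher. Axes: the corner's own, z off its top face.
- near_right (a joint): bend of the lid's near right (-x, -y) corner, rad: 0 = standing up (outer edge 8 to 12 mm too high); grows as it is pressed down; 0.3 = home, flush. Limp at first; from about 0.10 a bead rides over the rim and resists with up to 0.25 N m about the groove (8 N at the outer edge, 12 N at the thumb pad); past about 0.20 it clicks home by itself and stays. Let go sooner, it stays up.
- near_right_pad (a point): thumb pad, a low disc 15 mm across on top of the lid's near right (-x, -y) corner, 14 mm in from both edges, 22 mm out from the groove; moves with the corner. Corner home: at -46 mm x, -66 mm y, 54 mm z in the box's frame; standing up: 5 to 7 mm higher. Axes: the corner's own, z off its top face.
- far_left (a joint): bend of the lid's far left (+x, +y) corner, rad: 0 = standing up (outer edge 8 to 12 mm too high); grows as it is pressed down; 0.31 = home, flush. Limp at first; from about 0.11 a bead rides over the rim and resists with up to 0.25 N m about the groove (8 N at the outer edge, 12 N at the thumb pad); past about 0.21 it clicks home by itself and stays. Let go sooner, it stays up.
- far_left_pad (a point): thumb pad, a low disc 15 mm across on top of the lid's far left (+x, +y) corner, 14 mm in from both edges, 22 mm out from the groove; moves with the corner. Corner home: at +46 mm x, +66 mm y, 54 mm z in the box's frame; standing up: 5 to 7 mm higher. Axes: the corner's own, z off its top face.
- far_right (a joint): bend of the lid's far right (+x, -y) corner, rad: 0 = standing up (outer edge 8 to 12 mm too high); grows as it is pressed down; 0.34 = home, flush. Limp at first; from about 0.14 a bead rides over the rim and resists with up to 0.25 N m about the groove (8 N at the outer edge, 12 N at the thumb pad); past about 0.24 it clicks home by itself and stays. Let go sooner, it stays up.
- far_right_pad (a point): thumb pad, a low disc 15 mm across on top of the lid's far right (+x, -y) corner, 14 mm in from both edges, 22 mm out from the groove; moves with the corner. Corner home: at +46 mm x, -66 mm y, 54 mm z in the box's frame; standing up: 5 to 7 mm higher. Axes: the corner's own, z off its top face.
- tin: flat round tin, 59 mm across and 26 mm tall, standing loose near the box; origin at the centre of its underside; leave alone
- marker: dark marker pen, 12x122x12 mm, lying loose near the box along its own y; origin at the centre of its underside; leave alone
- bottle: amber dropper bottle with a black dropper top, 39 mm across and 102 mm tall, standing loose near the box; origin at the centre of its underside; leave alone
- atomiser: slim clear atomiser with a silver cap, 18 mm across and 80 mm tall, standing loose near the box; origin at the centre of its underside; leave alone

How it is judged:
By the outcome, as a careful person would: the job done as asked, in the order asked, and still so for the second after the job is handed in, with the robot touching nothing.
It also fails if it takes over 45 s, if anything falls off the work surface, if the arm or the gripper's body presses on something with over 40 N, if the wrist force passes 120 N, or if a joint passes its speed limit or range.

## Working session

There is one attempt and no reset: what is moved stays moved. The work goes in short steps, Python scripts to look and compute and a tool call to move; the robot and the scene stay as the last step left them, time stands still between calls to the robot, and variables do not carry over. Pictures are saved under pics/ and viewed, at most 10 in all, crops included, and the job is handed in when it is done.

Besides the shell and the picture viewer there is one more tool, called after "Request:" by a JSON object that holds its "api" and its "payload". play_rows: Moves the arm, as the interface text tells. Its arguments: {"type":"object","properties":{"series":{"type":"array","items":{"type":"array"}},"squeeze":{"type":"number"}},"required":["series"]}

```bash
mkdir -p pics; cat > h.py <<'E'
import numpy as np, cv2
from plant import readout, read_camera, finish_job, spot_in, outline_of, ctrl
def ray(p,u,v,st=None):
    d=np.array([(u-p['cx'])/p['fx'],(v-p['cy'])/p['fy'],1.])
    if 'eye' in p: return np.array(p['eye']),np.array(p['attitude'])@d
    T=np.array(p['tool_from_camera']);R=np.array(st['tool_rot'])
    return np.array(st['ee_pos'])+R@T[:3,3],R@T[:3,:3]@d
def at_z(p,u,v,z,st=None):
    e,d=ray(p,u,v,st); return e+d*(z-e[2])/d[2]
def proj(p,X,st=None):
    if 'eye' in p: e,R=np.array(p['eye']),np.array(p['attitude'])
    else:
        T=np.array(p['tool_from_camera']);Q=np.array(st['tool_rot']); e=np.array(st['ee_pos'])+Q@T[:3,3];R=Q@T[:3,:3]
    c=R.T@(np.array(X)-e); return c[0]/c[2]*p['fx']+p['cx'],c[1]/c[2]*p['fy']+p['cy']
E
python3 - <<'E'
from h import *
np.set_printoptions(precision=4,suppress=True)
p=read_camera("top");s=read_camera("side")
print(p['eye'],s['eye'],readout.state()['time'])
for n in ["kit_box","lid_middle","near_left_pad","near_right_pad","far_left_pad","far_right_pad","tin","marker","bottle","atomiser"]:
    for r in spot_in(n,p)[:2]:
        b=r['box'];print(n,round(r['conf'],2),np.round(b,1),at_z(p,b[0],b[1],0.06)[:2])
cv2.imwrite("pics/a.png",cv2.cvtColor(np.hstack([p['frame'],s['frame']]),cv2.COLOR_RGB2BGR)[:, :])
a=cv2.imread("pics/a.png");cv2.imwrite("pics/a.png",cv2.resize(np.vstack([a[:,:512],a[:,512:]]),(400*1,600)) if 0 else a[:,:512]);cv2.imwrite("pics/b.png",a[:,512:])
E
```

```text
[0.4108 0.2999 0.9218] [0.1344 0.9145 0.5943] 0.1
kit_box 0.83 [266.3 169.2  90.   75.9] [0.5137 0.2987]
lid_middle 0.68 [266.9 170.2  82.9  73.9] [0.5117 0.2974]
near_left_pad 0.66 [235.9 178.8  22.1  30.9] [0.4924 0.3621]
near_left_pad 0.62 [236.3 251.2   6.6  11.8] [0.3415 0.3578]
near_right_pad 0.78 [282.6 199.8  35.1  22.5] [0.4501 0.2635]
far_left_pad 0.64 [251.7 146.3  33.   20.6] [0.5618 0.3304]
far_right_pad 0.84 [296.3 167.4  25.4  30.5] [0.5186 0.236 ]
far_right_pad 0.44 [251.1 145.2  33.5  23.6] [0.5641 0.3317]
tin 0.7 [195.8 208.3  25.5  24.8] [0.4288 0.4449]
tin 0.68 [250.2 227.6  51.9  17.9] [0.3909 0.3299]
marker 0.56 [250.1 226.   56.2  14.6] [0.3942 0.3302]
bottle 0.63 [202.7 152.1  22.5  22.8] [0.5478 0.4338]
atomiser 0.38 [235.  252.5   3.6   8. ] [0.3388 0.3604]
```

View pics/a.png

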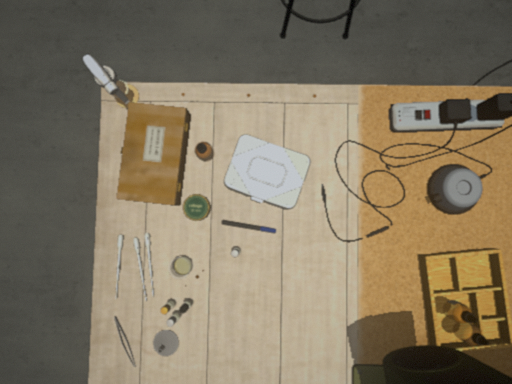

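View pics/b.png

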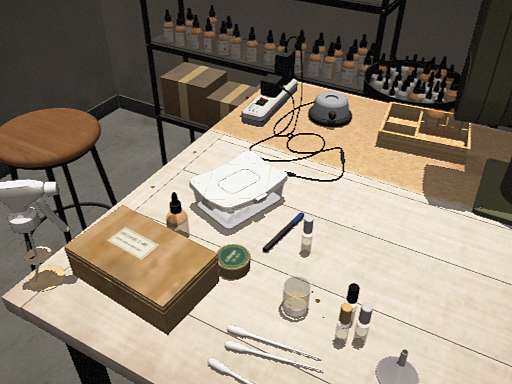

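```bash
python3 - <<'E'
from h import *
st=readout.state();print(np.round(st['tool_rot'],3),st['ee_pos'],st['time'])
p=read_camera("top")
for u,v,z in [(204,150,.1),(196,207,.026),(250,227,.012),(235,250,.08),(223,222,.012),(275,231,.012)]: print(at_z(p,u,v,z).round(3))
E
```

```text
[[ 0.967  0.254  0.   ]
 [ 0.254 -0.967 -0.   ]
 [ 0.     0.    -1.   ]] [ 0.16506806 -0.62869697  0.21470503] 0.6
[0.546 0.425 0.1  ]
[0.432 0.45  0.026]
[0.391 0.332 0.012]
[0.345 0.359 0.08 ]
[0.401 0.392 0.012]
[0.384 0.277 0.012]
```

Request:
{"api": "play_rows", "payload": {"series": [[[20,50,30],0,0],[[40,110,40],0,0],[[60,170,40],0,0],[[80,230,40],0,0],[[100,290,40],0,0],[[120,350,40],0,0],[[140,410,40],0,0],[[160,470,40],0,0]]}}

```text
time: 1.65
ee_pos: [0.3234, -0.1626, 0.255]
tool_rot: [[0.967, 0.253, 0.002], [0.253, -0.967, -0.001], [0.001, 0.001, -1.0]]
force: [1.1, -0.2, -0.2]
grip_width: 0.215
grasp_force: 0.0
```

Request:
{"api": "play_rows", "payload": {"series": [[[23,57,5],-0.1,0],[[46,115,10],-0.2,0],[[69,173,15],-0.3,0],[[92,230,20],-0.4,0],[[115,288,25],-0.5,0],[[138,346,25],-0.6,0],[[161,404,25],-0.67,0],[[182,460,25],-0.67,0]]}}

```text
time: 2.65
ee_pos: [0.5056, 0.2979, 0.2798]
tool_rot: [[0.916, -0.401, 0.001], [-0.401, -0.916, 0.0], [0.001, -0.0, -1.0]]
force: [1.3, -0.7, 0.5]
grip_width: 0.006
grasp_force: 0.0
```

Request:
{"api": "play_rows", "payload": {"series": [[[0,0,0],0,0],[[0,0,0],0,0]]}}

```text
time: 2.9
ee_pos: [0.5049, 0.2954, 0.2794]
tool_rot: [[0.916, -0.401, -0.001], [-0.401, -0.916, -0.001], [-0.0, 0.001, -1.0]]
force: [0.1, -1.0, 0.3]
grip_width: 0.005
grasp_force: 0.0
```

```bash
cat > look.py <<'E'
from h import *
import sys
st=readout.state();p=read_camera("wrist");print(st['time'],st['ee_pos'],st['force'])
img=cv2.cvtColor(p['frame'],cv2.COLOR_RGB2BGR)
for n in ["near_left_pad","near_right_pad","far_left_pad","far_right_pad","kit_box"]:
    for r in spot_in(n,p)[:2]:
        b=r['box'];print(n,round(r['conf'],2),np.round(b,1),at_z(p,b[0],b[1],0.058,st)[:2].round(4))
c=np.array([.506,.298]);y=np.radians(-23.5);R=np.array([[np.cos(y),-np.sin(y)],[np.sin(y),np.cos(y)]])
for sx in(-46,46):
  for sy in(-66,66):
    q=c+R@[sx/1e3,sy/1e3];u,v=proj(p,[*q,.06],st);print(sx,sy,q.round(4),round(u),round(v));cv2.circle(img,(int(u),int(v)),3,(0,0,255),1)
cv2.imwrite(sys.argv[1],img)
E
python3 look.py pics/c.png
```

```text
2.9 [0.5049406  0.29540272 0.27940342] [ 0.14938587 -1.02589125  0.26469279]
near_left_pad 0.56 [215.7 190.2  57.7  44.7] [0.4963 0.3544]
near_right_pad 0.93 [299.2 181.   48.4  45.8] [0.4666 0.2583]
near_right_pad 0.19 [211.8 130.5  55.7  51.4] [0.5621 0.3282]
far_left_pad 0.77 [211.7 130.8  53.7  47.2] [0.5618 0.3285]
far_left_pad 0.67 [301.6 181.   49.6  47.8] [0.4654 0.2557]
far_right_pad 0.67 [296.3 124.2  55.4  46.8] [0.5297 0.2365]
kit_box 0.89 [254.8 158.1 143.4 112.1] [0.513  0.2958]
kit_box 0.36 [296.3 123.   56.8  45.2] [0.531 0.236]
-46 -66 [0.4375 0.2558] 310 202
-46 66 [0.4901 0.3769] 201 202
46 -66 [0.5219 0.2191] 313 124
46 66 [0.5745 0.3402] 197 125
```

View pics/c.png

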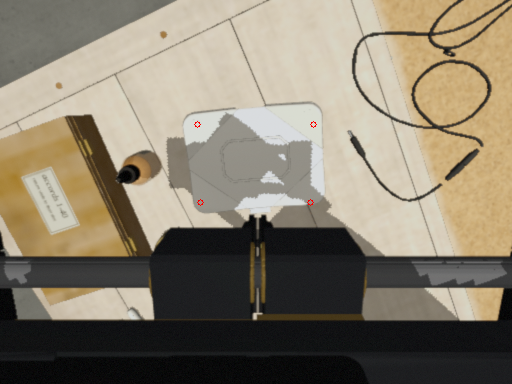

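```bash
cat > fit.py <<'E'
from h import *
st=readout.state();p=read_camera("wrist");print(st['time'])
m=outline_of("kit_box",p)[0]['mask'].astype(np.uint8)
m=cv2.morphologyEx(m,cv2.MORPH_OPEN,np.ones((21,21)))
c=max(cv2.findContours(m,0,1)[0],key=cv2.contourArea)[:,0]
P=np.array([at_z(p,u,v,.057,st)[:2] for u,v in c])*1e3
r=cv2.minAreaRect(P.astype(np.float32));print(r)
img=cv2.cvtColor(p['frame'],cv2.COLOR_RGB2BGR)
cv2.drawContours(img,[c[:,None]],-1,(0,255,0),1)
for q in cv2.boxPoints(r): 
    u,v=proj(p,[q[0]/1e3,q[1]/1e3,.057],st);print(q,round(u),round(v));cv2.circle(img,(int(u),int(v)),2,(0,0,255),-1)
cv2.imwrite("pics/d.png",cv2.resize(img[80:240,150:360],None,fx=3.5,fy=3.5))
E
python3 fit.py
```

```text
3.2
((511.17486572265625, 296.28448486328125), (160.10108947753906, 125.69306945800781), 70.46150207519531)
[425.1751 241.8619] 324 206
[543.63043 199.82509] 321 100
[597.1746 350.7071] 181 111
[478.7193 392.7439] 194 215
```

View pics/d.png

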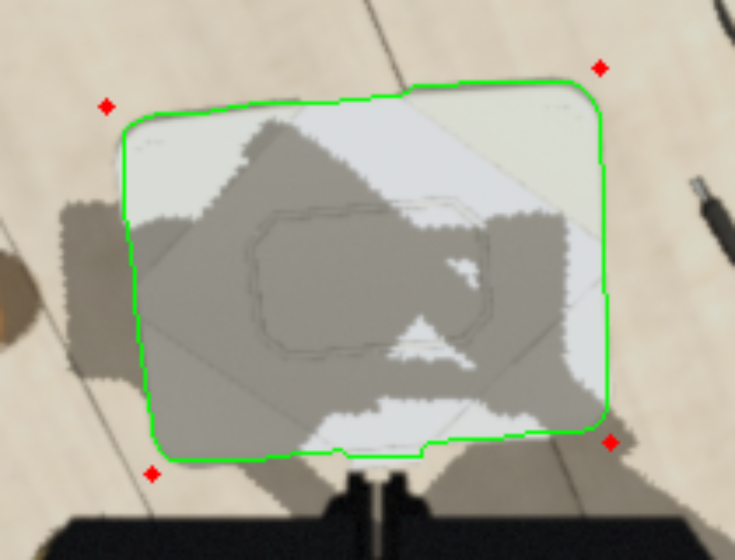

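```bash
python3 - <<'E'
from h import *
st=readout.state();p=read_camera("wrist")
L=at_z(p,190.6,164.3,.054,st);Rr=at_z(p,322.3,154,.054,st);print(L,Rr,(L+Rr)/2,np.linalg.norm(L-Rr))
y=np.arctan2(-(L-Rr)[0],(L-Rr)[1]);print(np.degrees(y))
c=np.array([.512,.2965]);y=np.radians(-20);R=np.array([[np.cos(y),-np.sin(y)],[np.sin(y),np.cos(y)]])
for sx in(-46,46):
  for sy in(-66,66): print(sx,sy,(c+R@[sx/1e3,sy/1e3]).round(4))
E
```

```text
[0.53687413 0.36900115 0.054     ] [0.48526121 0.22079015 0.054     ] [0.51106767 0.29489565 0.054     ] 0.1569407297015027
-19.200135921966844
-46 -66 [0.4462 0.2502]
-46 66 [0.4913 0.3743]
46 -66 [0.5327 0.2187]
46 66 [0.5778 0.3428]
```

Request:
{"api": "play_rows", "payload": {"series": [[[-25,-20,-40],0.06,0],[[-50,-40,-80],0.06,0],[[-59,-45,-120],0.06,0],[[-59,-45,-160],0.06,0],[[-59,-45,-194],0.06,0],[[-59,-45,-194],0.06,0]]}}

```text
time: 4.1
ee_pos: [0.4438, 0.2495, 0.0828]
tool_rot: [[0.938, -0.346, -0.006], [-0.346, -0.938, -0.003], [-0.005, 0.004, -1.0]]
force: [-0.6, 0.4, -0.2]
grip_width: 0.003
grasp_force: 0.0
```

Request:
{"api": "play_rows", "payload": {"series": [[[1,0,-8],0,0],[[1,0,-16],0,0],[[1,0,-19],0,0],[[1,0,-22],0,0],[[1,0,-25],0,0],[[1,0,-28],0,0],[[1,0,-30],0,0],[[1,0,-30],0,0]]}}

```text
time: 5.1
ee_pos: [0.4473, 0.2507, 0.0555]
tool_rot: [[0.938, -0.346, 0.0], [-0.346, -0.938, 0.0], [0.0, -0.0, -1.0]]
force: [0.6, 0.4, 0.5]
grip_width: 0.001
grasp_force: 0.0
```

```bash
python3 - <<'E'
from h import *
st=readout.state();print(st['ee_pos'],st['force'],st['time'])
p=read_camera("side")
print([(r['conf'],r['box']) for r in spot_in("kit_box",p)[:1]])
img=cv2.cvtColor(p['frame'],cv2.COLOR_RGB2BGR)
cv2.imwrite("pics/e.png",cv2.resize(img[120:260,150:350],None,fx=4,fy=4,interpolation=2))
E
```

```text
[0.44725428 0.25067199 0.05552999] [0.559543   0.37344121 0.46523557] 5.1
[(0.75, [238.8, 193.1, 95.7, 74.2])]
```

View pics/e.png

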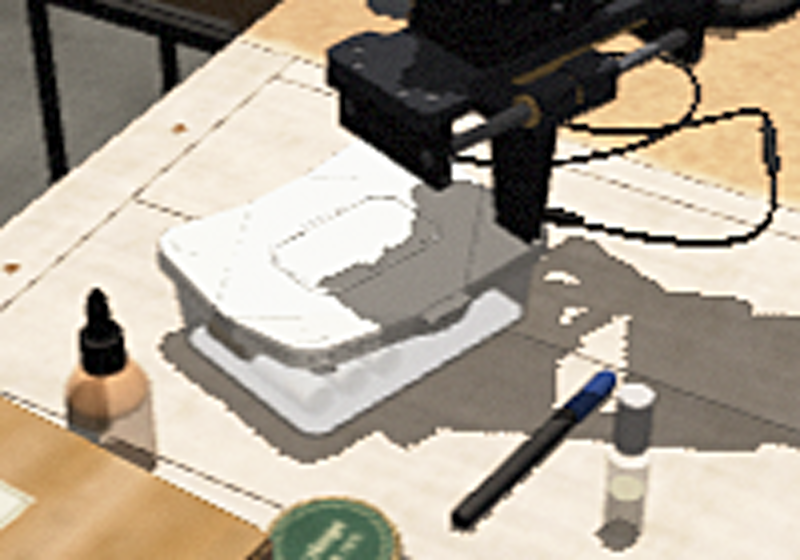

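Request:
{"api": "play_rows", "payload": {"series": [[[0,0,-2],0,0],[[0,0,-4],0,0],[[0,0,-4],0,0]]}}

```text
time: 5.58
ee_pos: [0.4475, 0.2508, 0.054]
tool_rot: [[0.938, -0.346, -0.001], [-0.346, -0.938, -0.0], [-0.0, 0.001, -1.0]]
force: [-6.3, -3.4, 14.8]
grip_width: 0.005
grasp_force: 7.3
```

Request:
{"api": "play_rows", "payload": {"series": [[[0,0,-2],0,0],[[0,0,-2],0,0]]}}

```text
time: 5.82
ee_pos: [0.4476, 0.2508, 0.0538]
tool_rot: [[0.938, -0.346, -0.001], [-0.346, -0.938, -0.001], [-0.001, 0.001, -1.0]]
force: [-12.1, -5.6, 25.6]
grip_width: 0.004
grasp_force: 12.8
```

Request:
{"api": "play_rows", "payload": {"series": [[[0,0,15],0,0],[[0,0,35],0,0],[[0,0,35],0,0]]}}

```text
time: 6.2
ee_pos: [0.4485, 0.2512, 0.0863]
tool_rot: [[0.938, -0.346, 0.004], [-0.346, -0.938, 0.002], [0.003, -0.003, -1.0]]
force: [-0.1, -0.6, -0.3]
grip_width: 0.004
grasp_force: 0.0
```

Request:
{"api": "play_rows", "payload": {"series": [[[20,55,0],0,0],[[40,110,0],0,0],[[44,124,0],0,0],[[44,124,-8],0,0],[[44,124,-16],0,0],[[44,124,-21],0,0],[[44,124,-26],0,0],[[44,124,-30],0,0]]}}

```text
time: 7.2
ee_pos: [0.4912, 0.3744, 0.0551]
tool_rot: [[0.938, -0.346, 0.0], [-0.346, -0.938, 0.0], [0.0, -0.0, -1.0]]
force: [0.3, 0.6, 0.7]
grip_width: 0.006
grasp_force: 0.4
```

Request:
{"api": "play_rows", "payload": {"series": [[[0,0,-2],0,0],[[0,0,-4],0,0],[[0,0,-5],0,0],[[0,0,-5],0,0]]}}

```text
time: 7.7
ee_pos: [0.4915, 0.3747, 0.0538]
tool_rot: [[0.938, -0.346, -0.0], [-0.346, -0.938, -0.001], [0.0, 0.001, -1.0]]
force: [-8.4, -6.3, 20.3]
grip_width: 0.003
grasp_force: 10.4
```

Home too. Rise, then to far_left (.578,.343): shift +86.5, −31.5.

Request:
{"api": "play_rows", "payload": {"series": [[[0,0,18],0,0],[[0,0,35],0,0],[[43,-16,35],0,0],[[86,-31,35],0,0],[[86,-31,35],0,0],[[86,-31,26],0,0],[[86,-31,18],0,0],[[86,-31,13],0,0]]}}

```text
time: 8.7
ee_pos: [0.5759, 0.3439, 0.0614]
tool_rot: [[0.939, -0.345, -0.001], [-0.345, -0.939, -0.001], [-0.001, 0.001, -1.0]]
force: [0.6, -0.1, 0.6]
grip_width: 0.004
grasp_force: 0.4
```

Request:
{"api": "play_rows", "payload": {"series": [[[0,0,-4],0,0],[[0,0,-8],0,0],[[0,0,-10],0,0],[[0,0,-12],0,0],[[0,0,-13],0,0],[[0,0,-13],0,0]]}}

```text
time: 9.45
ee_pos: [0.5775, 0.3441, 0.0539]
tool_rot: [[0.938, -0.346, 0.0], [-0.346, -0.938, 0.0], [-0.0, -0.0, -1.0]]
force: [-8.9, -3.2, 18.7]
grip_width: 0.006
grasp_force: 9.3
```

Far_right (.533,.219): shift −45, −124.

Request:
{"api": "play_rows", "payload": {"series": [[[0,0,18],0,0],[[0,0,35],0,0],[[-21,-58,35],0,0],[[-42,-115,35],0,0],[[-45,-124,35],0,0],[[-45,-124,26],0,0],[[-45,-124,18],0,0],[[-45,-124,13],0,0]]}}

```text
time: 10.45
ee_pos: [0.5323, 0.2205, 0.0618]
tool_rot: [[0.939, -0.345, -0.001], [-0.345, -0.939, -0.0], [-0.001, 0.0, -1.0]]
force: [0.4, -0.8, 0.7]
grip_width: 0.003
grasp_force: 0.4
```

Request:
{"api": "play_rows", "payload": {"series": [[[0,0,-4],0,0],[[0,0,-8],0,0],[[0,0,-10],0,0],[[0,0,-12],0,0],[[0,0,-13],0,0],[[0,0,-13],0,0]]}}

```text
time: 11.2
ee_pos: [0.533, 0.22, 0.0539]
tool_rot: [[0.938, -0.345, 0.0], [-0.345, -0.938, -0.0], [0.0, 0.0, -1.0]]
force: [-9.4, -5.0, 22.5]
grip_width: 0.006
grasp_force: 11.0
```

Request:
{"api": "play_rows", "payload": {"series": [[[0,0,20],0,0],[[0,0,50],0,0],[[-20,-60,90],0,0],[[-40,-120,130],0,0],[[-60,-180,150],0,0],[[-80,-240,150],0,0],[[-100,-300,150],0,0],[[-100,-300,150],0,0]]}}

```text
time: 12.2
ee_pos: [0.4314, -0.0825, 0.2002]
tool_rot: [[0.937, -0.348, 0.001], [-0.348, -0.937, -0.001], [0.002, 0.0, -1.0]]
force: [0.7, 0.4, 0.4]
grip_width: 0.007
grasp_force: 0.0
```

```bash
python3 - <<'E'
from h import *
p=read_camera("side");t=read_camera("top");print(readout.state()['time'])
a=cv2.resize(p['frame'][140:240,170:310],None,fx=4,fy=4,interpolation=2)
b=cv2.resize(t['frame'][120:270,180:330],(400,400),interpolation=2)
cv2.imwrite("pics/f.png",cv2.cvtColor(a,cv2.COLOR_RGB2BGR));cv2.imwrite("pics/g.png",cv2.cvtColor(b,cv2.COLOR_RGB2BGR))
E
```

```text
12.3
```

View pics/f.png

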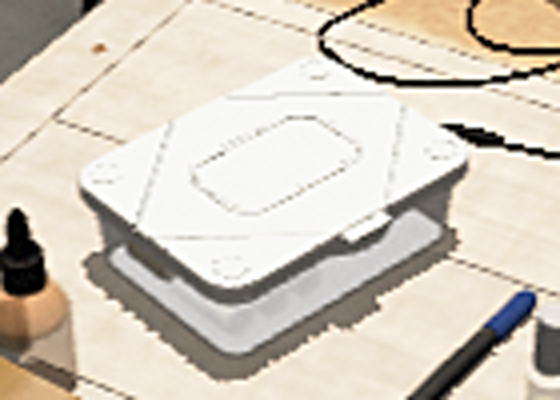

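View pics/g.png

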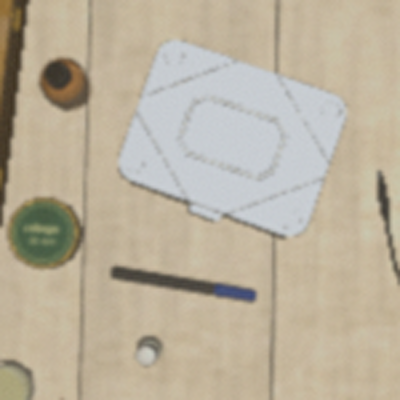

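The lid now lies flat: all four thumb pads are flush in the side view (crop pixels (318,70), (440,148), (232,265), (105,172)). The objects around the box have not moved.

```bash
python3 -c "
from plant import finish_job;print(finish_job())"
```

```text
the job is handed in; nothing more can be done
None
```

All four lid corners are pressed down, and the last camera views show the lid flush with the surrounding things where they were. I handed the job in at about 12 s; it returned no verdict.

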